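# Gauge two brass couplers in the horn workshop

## Robot

A 6-joint arm with a two-finger parallel gripper is mounted at the origin on the work surface. World frame = base frame: x ahead of the robot, y to its left, z up, the work surface at z = 0. Lengths are in mm, angles in degrees, forces in N, time in s.
With the tool pointing down it reaches from about 350 to 850 mm from the base axis. Payload 8.1 kg.
Tool frame: the origin (TCP) lies midway between the tips of the shut fingers; the grasp point (between the pads) lies 19 mm behind it; z points along the fingers, y is the line along which they close (so a half turn about z gives the same grasp; the last joint's range is limited). The gripper opens to 85 mm and grips with 20 to 120 N. Pads are 22 mm wide; open, the fingers measure 114 mm over their backs; the gripper's body (76 mm by 85 mm) begins 54 mm behind the grasp point. The pads swing forward as they close: fully open they stand 13 mm farther back than shut.
Start: joints at [-73.591, 7.471, 85.268, -0, 87.261, -4.893], TCP at [217.996, -559.002, 231.292] pointing down, gripper open.
Joint ranges: [-169.43, 169.43], [-51.17, 129.36], [1.28, 143.12], [-76.62, 256.62], [0, 156.53], [-152.29, 152.29]. Speed limits (degrees/s): [136.94, 136.94, 159.86, 180, 180, 180].

## Interface

Orientations are given as [roll, pitch, yaw] about the fixed x, y, z axes, in that order (R = Rz(yaw) Ry(pitch) Rx(roll)).
In Python, from bench import sense, snapshot, camera_params, hand_in, masks_of, pinpoint gives the robot as it stands.
- The arm moves only by the tool step_arm, never from a script. Its argument "targets" is a list of rows, each an object with "angular": the turn, a rotation vector about the tool's x, y, z scaled (see below), a list of three; "dp": the shift along the tool's x, y, z scaled (see below), a list of three; "fingers": the closure, from 0 (fully open) to 1 (shut). A call has exactly 8 rows; each row is the pose to reach, as a shift and turn from the pose commanded when the call began, along the tool's axes at that moment, turning the shorter way round; what a row does not reach only later rows make up. The controller multiplies each number of a shift by 0.2 m and each number of a turn by 180 degrees. A row lasts 1/8 s, in which the tool goes at most 62.5 mm and 10.7 degrees, less where a joint would pass 70% of its speed; a pose out of reach is approached as far as the arm can. A call with a number of a shift or a turn outside -1 to 1 is refused whole. A call with a gripper value outside its range is refused whole. The fingers move at their own pace and stop on an object; "newtons" is the grip in N (left out, the last holds). Time passes only in rows, so rows that repeat a pose let the fingers close, or fill a call up. It gives the time, the measured TCP pose, the force, the opening and the grip force at its end, in the units of the state.
- sense(): the state, without advancing time (a new reading comes with each control period).
- snapshot(name): name is "scene" or "top" or "wrist"; returns the picture (384x512x3 uint8, blue, green, red); there is no depth.
- camera_params(name): a dict with "vfov" (degrees; the focal length in pixels is half the picture's height over the tangent of half this angle, whatever the lens; pixels are square), "cx", "cy" (the principal point, pixels), "R" (3x3) and "t" (3): a world point X has camera coordinates R X + t. Camera axes: x right, y down, z forward; pixel columns grow to the right and rows downward; lengths in mm; the calibration is good to about 2 mm. A picture is of the moment at which its call begins: read the wrist's pose just before it. camera_params takes no time and is no camera call; for the wrist camera it gives the pose at the moment of the call.
- hand_in(): hands the job in; it is judged then, once.
Trained networks look in the newest picture that a camera, given by its name, has taken for a name from the list of things; names that differ only in an ending like _2 or _b are one class to them, and where a whole thing is asked for, a point or a joint stands for the part that bears it (a point fixed in the world has none). Each returns a list of dicts, best first, with "conf" (0 to 1); they miss things now and then, are a little off and sometimes report something else, mostly with a low value. They report only what shows in the picture. A call takes as long as a camera call. They do not tell look-alikes from the thing itself.
- masks_of(camera, label): "pixels" (384x512 bool, what is visible of it) and "at" ([column, row] in pixels, amid what is visible of it).
- pinpoint(camera, label): "at" ([column, row] in pixels: a listed point, or the origin of a listed thing).
The state is a dict: "time": time; "joint_pos": joint angles; "qd": joint speeds; "joint_efforts": joint torques, N m; "tool_pos": TCP position; "tcp_rot": TCP orientation; "ft_force": force on the tool from outside, world axes, zero at the start; "wrist_torque": the same for the moment, N m; "finger_gap": finger opening in mm; "grip_force": force on a finger pad.
Only numpy, scipy, OpenCV 4.12 (cv2) and the standard library are available. Lean on these libraries where they do the work, as an engineer would, in place of code of your own. Each camera call takes 0.05 s, during which the arm holds its last target. There are 200 camera calls.

## Task

Sort the two plain brass couplers standing on the bench by the steel gauge block: slide the one that fits down into the round bore of the block until it stands upright on the bottom of the bore, and stand the oversize one upright on the floor of the open wooden reject tray. Set both down gently, do not let them drop, and let go of them.

Things in the scene. Friction and masses are not known exactly. Their poses are not given: they have to be found in the camera images.
- slim_coupler: Plain straight brass tube, 30 mm outside diameter, 95 mm high, about 0.2 kg, standing upright and loose on the bench; it fits the gauge bore. Rigid, may be gripped across its diameter. Origin: centre of its underside; z axis along the tube, upward. When it stands in the gauge its top is 100 mm above the bench, 50 mm above the block's top face.
- wide_coupler: Plain straight brass tube, 56 mm outside diameter, 95 mm high, about 0.36 kg, standing upright and loose on the bench; it is too wide for the gauge bore. Rigid, may be gripped across its diameter. Origin: centre of its underside; z axis along the tube, upward.
- gauge: Square steel gauge block, 110 x 110 mm, 50 mm high, fixed to the bench, with one round upright bore of 50 mm diameter in the middle of its top face. The bore is 45 mm deep (its flat bottom is 5 mm above the bench). Origin: centre of the block's underside, on the bore's axis; z up.
- tray: Open wooden reject tray, 160 mm (its x) by 150 mm (its y) outside, 40 mm high, walls and floor 6 mm thick, fixed to the bench and empty. Origin: centre of its underside; z up.
Not all that is in view belongs to the job. Leave any blue look-alike of the wide_coupler alone.

How it is judged (in metres and radians):
At the end, for the whole second after the job is handed in: The slim coupler stands in the gauge bore, its underside at the bottom (within 7 mm), upright within 10 degrees; the wide coupler stands on the tray's floor (within 8 mm), inside the tray's walls, upright within 10 degrees; both are at rest (horizontal distance between slim_coupler and gauge below 0.015 m and z of slim_coupler in the frame of gauge below 0.012 m and angle between each of slim_coupler, wide_coupler's own z axis and vertical below 0.17 rad and linear speed of each of slim_coupler, wide_coupler below 0.03 m/s and horizontal distance between wide_coupler and tray below 0.065 m and z of wide_coupler in the frame of tray below 0.014 m); the robot touches nothing.
It fails at once if the slim coupler is dropped into the gauge (falls faster than 0.7 m/s in or just above the bore) (horizontal distance between slim_coupler and gauge below 0.03 m and z of slim_coupler in the frame of gauge below 0.06 m and linear speed of slim_coupler above 0.7 m/s).
It fails at once if the wide coupler is dropped into the tray (falls faster than 0.7 m/s within the tray) (horizontal distance between wide_coupler and tray below 0.065 m and z of wide_coupler in the frame of tray below 0.04 m and linear speed of wide_coupler above 0.7 m/s).
It also fails if it takes over 58 s, if anything falls off the work surface, if the arm or the gripper's body presses on something with over 40 N, if the wrist force passes 120 N, or if a joint passes its speed limit or range.

## Working session

There is one attempt and no reset: what is moved stays moved. The work goes in short steps, Python scripts to look and compute and a tool call to move; the robot and the scene stay as the last step left them, time stands still between calls to the robot, and variables do not carry over. Pictures are saved under pics/ and viewed, at most 10 in all, crops included, and the job is handed in when it is done.

Besides the shell and the picture viewer there is one more tool, called after "Call:" as name(argument=value, ...) on one line, values as JSON. step_arm: Moves the arm, as the interface text tells. Its arguments: {"type":"object","properties":{"targets":{"type":"array","items":{"type":"object","properties":{"angular":{"type":"array","items":{"type":"number","minimum":-1,"maximum":1}},"dp":{"type":"array","items":{"type":"number","minimum":-1,"maximum":1}},"fingers":{"type":"number"}}}},"newtons":{"type":"number"}},"required":["targets"]}

```bash
mkdir -p pics
cat > h.py <<'E'
import numpy as np, cv2
from bench import *
def ray(P,uv):
    f=192/np.tan(np.radians(P['vfov'])/2); R=np.array(P['R']);t=np.array(P['t'])
    d=R.T@np.array([(uv[0]-P['cx'])/f,(uv[1]-P['cy'])/f,1]); return -R.T@t,d
def atz(P,uv,z):
    c,d=ray(P,uv); return c+d*(z-c[2])/d[2]
def proj(P,X):
    f=192/np.tan(np.radians(P['vfov'])/2); q=np.array(P['R'])@np.array(X)+np.array(P['t']); return [f*q[0]/q[2]+P['cx'],f*q[1]/q[2]+P['cy']]
E
python3 - <<'E'
from h import *
ims=[]
Z=dict(slim_coupler=0,wide_coupler=0,gauge=0,tray=0)
for c in ['scene','top']:
    im=snapshot(c).copy();P=camera_params(c);ims.append(im)
    print(c,ray(P,[P['cx'],P['cy']]),P['vfov'], {k:v for k,v in P.items() if k not in('R','t')})
    for n in Z:
        for d in pinpoint(c,n)[:4]: print(' pp',n,round(d['conf'],2),np.round(d['at']),atz(P,d['at'],0).round())
        for d in masks_of(c,n)[:4]:
            print(' mk',n,round(d['conf'],2),np.round(d['at']),d['pixels'].sum())
cv2.imwrite('pics/a.png',cv2.resize(ims[0],(800,600)));cv2.imwrite('pics/b.png',cv2.resize(ims[1],(800,600)))
print(sense())
E
```

```text
scene (array([1082.58837328,  350.64340352,  865.84891122]), array([-0.49438737, -0.34629903, -0.7972817 ])) 53.77046103374372 {'vfov': 53.77046103374372, 'cx': 254.55837446794575, 'cy': 195.09986059795295}
 pp slim_coupler 0.87 [255. 171.] [472. -79.   0.]
 mk slim_coupler 0.71 [253. 161.] 281
 mk slim_coupler 0.28 [180. 142.] 2270
 pp wide_coupler 0.92 [212. 217.] [677. -75.   0.]
 mk wide_coupler 0.87 [208. 208.] 755
 mk wide_coupler 0.81 [246. 221.] 751
 pp gauge 0.76 [365. 235.] [476. 290.   0.]
 mk gauge 0.82 [370. 233.] 2071
 pp tray 0.83 [180. 145.] [ 530. -332.   -0.]
 mk tray 0.58 [177. 139.] 2394
top (array([430.08574743,  -9.14311997, 807.05040866]), array([ 0.18356295,  0.02036562, -0.98279697])) 55.75597173057042 {'vfov': 55.75597173057042, 'cx': 259.768190632073, 'cy': 196.10029241780012}
 pp slim_coupler 0.5 [299. 244.] [475. -80.   0.]
 mk slim_coupler 0.8 [302. 243.] 241
 pp wide_coupler 0.86 [252. 161.] [663.  26.   0.]
 pp wide_coupler 0.77 [297. 158.] [672. -76.   0.]
 mk wide_coupler 0.91 [252. 155.] 855
 mk wide_coupler 0.61 [301. 149.] 857
 pp gauge 0.72 [132. 240.] [479. 291.   0.]
 mk gauge 0.69 [126. 240.] 3233
 pp tray 0.62 [413. 224.] [ 521. -332.    0.]
 mk tray 0.78 [416. 225.] 5867
{'time': 0.9, 'joint_pos': array([-7.35918610e+01,  7.47033833e+00,  8.52671882e+01,  1.85997062e-03,
        8.72621895e+01, -4.89308289e+00]), 'qd': array([0.08923464, 0.01984529, 0.10531197, 0.03808351, 0.04560505,
       0.02680001]), 'joint_efforts': array([-2.78129708e-03, -5.69313240e+01, -5.00867701e+01, -3.45383305e-04,
        1.10422036e-03,  3.18108675e-06]), 'tool_pos': array([ 217.99586787, -559.00304044,  231.30673087]), 'tcp_rot': array([ 1.79999559e+02, -1.82684987e-03,  2.13011331e+01]), 'ft_force': array([-0.35656539, -0.44585561,  0.03498281]), 'wrist_torque': array([ 0.0380494 , -0.00152181, -0.03160415]), 'grip_force': 0.0, 'finger_gap': 85.39521977899372}
```

View pics/a.png

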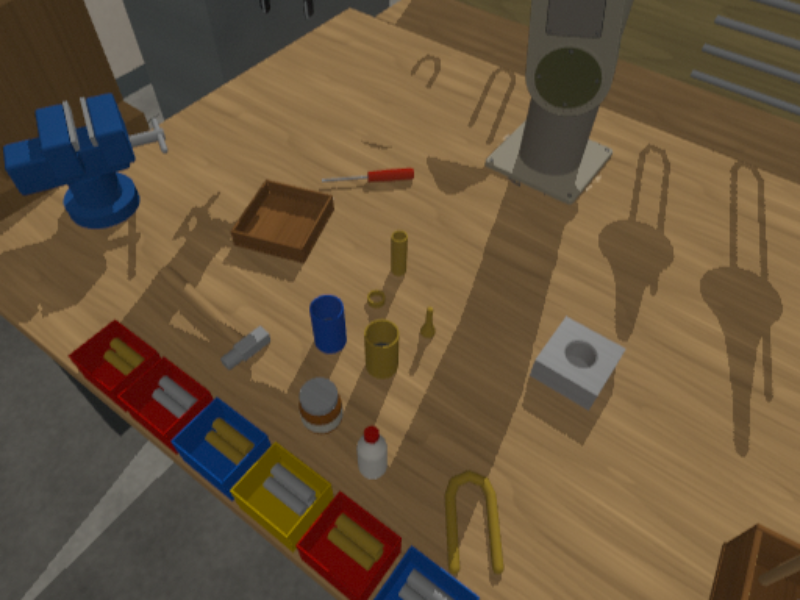

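View pics/b.png

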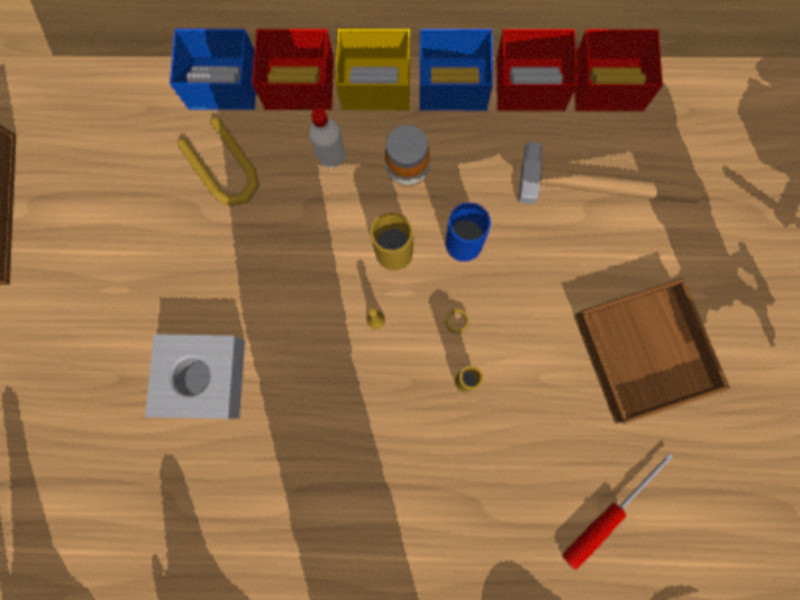

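Scene view (640-px frame): brass slim tube at (255,162) and brass wide tube at (246,221). Possible confusions: blue tube (208,208), the ring (~240,191), the small cone (~274,207) and the tray bins' brass pegs. I choose the brass tubes: slim at top (302,243) and wide at top (252,155). Next I'll fit silhouettes and check a close crop.

```bash
cat >> h.py <<'E'
from scipy.optimize import minimize
def hull(P,pts):
    q=np.array([proj(P,p) for p in pts])
    m=np.zeros((384*4,512*4),np.uint8)
    cv2.fillConvexPoly(m,cv2.convexHull((q*4+1.5).round().astype(np.int32)),1)
    return cv2.resize(m.astype(np.float32),(512,384),interpolation=cv2.INTER_AREA)
def cyl(x,y,r,h):
    a=np.linspace(0,2*np.pi,48,endpoint=False)
    return [(x+r*np.cos(b),y+r*np.sin(b),z) for z in(0,h) for b in a]
def box(x,y,w,d,h,yaw):
    c,s=np.cos(yaw),np.sin(yaw)
    return [(x+c*u-s*v,y+s*u+c*v,z) for z in (0,h) for u in(-w/2,w/2) for v in(-d/2,d/2)]
def fit(shape,x0,Pm,step=15):
    def iou(x,P,m):
        a=hull(P,shape(*x)); return np.minimum(a,m).sum()/np.maximum(a,m).sum()
    cost=lambda x:-sum(iou(x,P,m) for P,m in Pm)
    s=np.array([x0]+[np.array(x0)+(step if i<2 else .3)*np.eye(len(x0))[i] for i in range(len(x0))])
    r=minimize(cost,x0,method='Nelder-Mead',options=dict(initial_simplex=s))
    return r.x,[iou(r.x,P,m) for P,m in Pm]
E
python3 - <<'E'
from h import *
IM={c:snapshot(c).copy() for c in('scene','top')};PP={c:camera_params(c) for c in IM}
def mk(c,n,at):
    L=[d for d in masks_of(c,n) if np.hypot(*(np.array(d['at'])-at))<12]
    return L[0]['pixels'].astype(np.float32) if L else None
for n,sh,x0,ats in [('slim_coupler',lambda x,y:cyl(x,y,15,95),[474,-80],[(253,161),(302,243)]),
  ('wide_coupler',lambda x,y:cyl(x,y,28,95),[665,26],[(246,221),(252,155)]),
  ('gauge',lambda x,y,a:box(x,y,110,110,50,a),[477,290,.02],[(370,233),(126,240)]),
  ('tray',lambda x,y,a:box(x,y,160,150,40,a),[525,-332,.25],[(177,139),(416,225)])]:
    Pm=[(PP[c],mk(c,n,at)) for c,at in zip(IM,ats)]; Pm=[p for p in Pm if p[1] is not None]
    for S in ([Pm]+[[p] for p in Pm]):
        x,i=fit(sh,x0,S); print(n,x.round(2),np.round(i,2))
    if n=='tray': x,i=fit(sh,[525,-332,.25+1.57],Pm); print(n,x.round(2),np.round(i,2))
# bore: ellipse of dark pixels on top face for gauge in top image
a=cv2.resize(IM['scene'][140:270,180:310],(520,520),interpolation=3)
cv2.imwrite('pics/c.png',a)
E
```

```text
slim_coupler [475.15 -77.04] [0.87 0.85]
slim_coupler [479.68 -74.42] [0.93]
slim_coupler [473.76 -76.01] [0.86]
wide_coupler [666.37  27.93] [0.92]
wide_coupler [666.37  27.93] [0.92]
gauge [475.22 294.63  -0.  ] [0.95 0.96]
gauge [4.7766e+02 2.9365e+02 1.0000e-02] [0.97]
gauge [4.7345e+02 2.9481e+02 2.0000e-02] [0.98]
tray [ 5.2032e+02 -3.2688e+02  3.4000e-01] [0.94 0.97]
tray [ 5.2417e+02 -3.2534e+02  3.5000e-01] [0.95]
tray [ 5.1900e+02 -3.2741e+02  3.2000e-01] [0.97]
tray [ 522.75 -326.69    1.91] [0.91 0.88]
```

View pics/c.png

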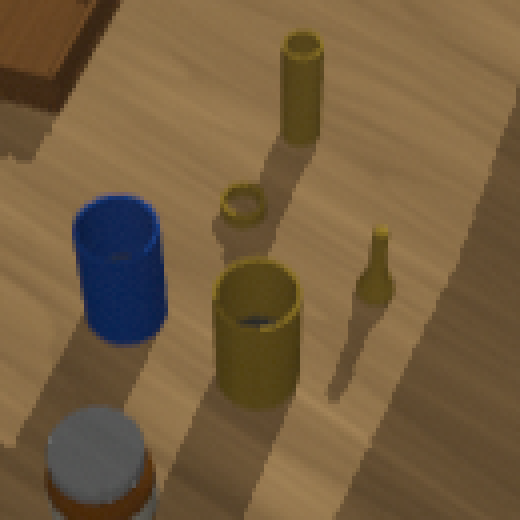

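The crop shows the brass slim tube at top and the brass wide tube at (257,335), both clearly distinct from the blue tube, the ring and the cone. Both choices are confirmed. Moving to above the slim coupler.

Call:
step_arm(targets=[{"dp": [0.3,-0.26,0],"angular": [0,0,0.04],"fingers": 0},{"dp": [0.6,-0.51,0],"angular": [0,0,0.08],"fingers": 0},{"dp": [0.8,-0.7,0],"angular": [0,0,0.1183],"fingers": 0},{"dp": [1,-0.855,0],"angular": [0,0,0.1183],"fingers": 0},{"dp": [1,-0.855,0],"angular": [0,0,0.1183],"fingers": 0},{"dp": [1,-0.855,0],"angular": [0,0,0.1183],"fingers": 0},{"dp": [1,-0.855,0],"angular": [0,0,0.1183],"fingers": 0},{"dp": [1,-0.855,0],"angular": [0,0,0.1183],"fingers": 0}], newtons=40)

```text
time: 2.4
tool_pos: [341.5, -328.1, 231.2]
tcp_rot: [-180.0, 0.0, -0.1]
ft_force: [0.1, -0.9, 0.4]
finger_gap: 85.4
grip_force: 0.0
```

Call:
step_arm(targets=[{"dp": [0.2,-0.3,0],"fingers": 0},{"dp": [0.4,-0.6,0],"fingers": 0},{"dp": [0.55,-0.85,0],"fingers": 0},{"dp": [0.67,-1,0],"fingers": 0},{"dp": [0.67,-1,0],"fingers": 0},{"dp": [0.67,-1,0],"fingers": 0},{"dp": [0.67,-1,0],"fingers": 0},{"dp": [0.67,-1,0],"fingers": 0}])

```text
validation failed for argument at $.ta...
```

Run:
```python
from h import *
P=camera_params('wrist');im=snapshot('wrist')
print(sense()['tool_pos'],ray(P,(P['cx'],P['cy'])))
for n,r in (('slim_coupler',15),('wide_coupler',28)):
  for d in masks_of('wrist',n)[:3]:
    x,i=fit(lambda x,y:cyl(x,y,r,95),[476,-77] if r==15 else [666,28],[(P,d['pixels'].astype(np.float32))]); print(n,d['conf'],d['at'],x,i)
  for d in pinpoint('wrist',n)[:3]: print(d,atz(P,d['at'],0))
cv2.imwrite('pics/d.png',im)
```

```text
[ 341.55509504 -328.02867913  231.14438464] (array([ 423.46430311, -328.1800755 ,  372.62364503]), array([-0.31924477,  0.00102287, -0.94767174]))
slim_coupler 0.83 [18.4, 39.8] [474.74687318 -76.9442091 ] [np.float32(0.9713406)]
{'at': [29.9, 43.0], 'conf': 0.95} [471.44166512 -79.19421254   0.        ]
```

View pics/d.png

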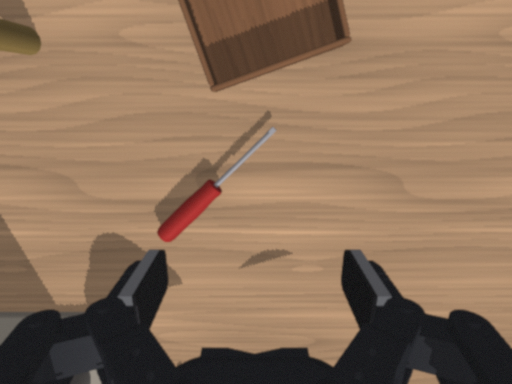

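The wrist view shows the tray edge at the top, the screwdriver at (220,190) and the slim tube at (18,40), which puts slim at about (475,-77). The refused call was missing `angular`, so I'm resending it.

Call:
step_arm(targets=[{"dp": [0.2,-0.3,0],"angular": [0,0,0],"fingers": 0},{"dp": [0.4,-0.6,0],"angular": [0,0,0],"fingers": 0},{"dp": [0.55,-0.85,0],"angular": [0,0,0],"fingers": 0},{"dp": [0.67,-1,0],"angular": [0,0,0],"fingers": 0},{"dp": [0.67,-1,0],"angular": [0,0,0],"fingers": 0},{"dp": [0.67,-1,0],"angular": [0,0,0],"fingers": 0},{"dp": [0.67,-1,0],"angular": [0,0,0],"fingers": 0},{"dp": [0.67,-1,0],"angular": [0,0,0],"fingers": 0}])

```text
time: 3.65
tool_pos: [475.7, -128.1, 231.3]
tcp_rot: [180.0, -0.0, -0.1]
ft_force: [0.2, 0.4, -0.3]
finger_gap: 85.5
grip_force: 0.0
```

Call:
step_arm(targets=[{"dp": [0,-0.255,0.2],"angular": [0,0,0],"fingers": 0},{"dp": [0,-0.255,0.3],"angular": [0,0,0],"fingers": 0},{"dp": [0,-0.255,0.45],"angular": [0,0,0],"fingers": 0},{"dp": [0,-0.255,0.6],"angular": [0,0,0],"fingers": 0},{"dp": [0,-0.255,0.75],"angular": [0,0,0],"fingers": 0},{"dp": [0,-0.255,0.86],"angular": [0,0,0],"fingers": 0},{"dp": [0,-0.255,0.86],"angular": [0,0,0],"fingers": 0},{"dp": [0,-0.255,0.86],"angular": [0,0,0],"fingers": 0}])

```text
time: 4.65
tool_pos: [476.7, -76.6, 60.3]
tcp_rot: [180.0, -0.1, -0.0]
ft_force: [-0.1, -0.6, 0.0]
finger_gap: 85.4
grip_force: 0.0
```

Call:
step_arm(targets=[{"dp": [0,0,0],"angular": [0,0,0],"fingers": 0.5},{"dp": [0,0,0],"angular": [0,0,0],"fingers": 0.8},{"dp": [0,0,0],"angular": [0,0,0],"fingers": 1},{"dp": [0,0,0],"angular": [0,0,0],"fingers": 1},{"dp": [0,0,0],"angular": [0,0,0],"fingers": 1},{"dp": [0,0,0],"angular": [0,0,0],"fingers": 1},{"dp": [0,0,0],"angular": [0,0,0],"fingers": 1},{"dp": [0,0,0],"angular": [0,0,0],"fingers": 1}])

```text
time: 5.65
tool_pos: [476.6, -76.1, 59.9]
tcp_rot: [180.0, -0.0, 0.0]
ft_force: [-0.6, -0.3, 5.7]
finger_gap: 29.3
grip_force: 39.3
```

Call:
step_arm(targets=[{"dp": [0,0,-0.1],"angular": [0,0,0],"fingers": 1},{"dp": [0,0,-0.25],"angular": [0,0,0],"fingers": 1},{"dp": [0,0,-0.4],"angular": [0,0,0],"fingers": 1},{"dp": [0,-0.15,-0.5],"angular": [0,0,0],"fingers": 1},{"dp": [0,-0.3,-0.55],"angular": [0,0,0],"fingers": 1},{"dp": [0,-0.5,-0.55],"angular": [0,0,0],"fingers": 1},{"dp": [0,-0.7,-0.55],"angular": [0,0,0],"fingers": 1},{"dp": [0,-0.9,-0.55],"angular": [0,0,0],"fingers": 1}])

```text
time: 6.65
tool_pos: [475.5, 105.2, 168.6]
tcp_rot: [180.0, 0.1, 0.0]
ft_force: [-0.1, -0.5, -1.8]
finger_gap: 28.7
grip_force: 39.9
```

Call:
step_arm(targets=[{"dp": [0,-0.2,0],"angular": [0,0,0],"fingers": 1},{"dp": [0,-0.4,0],"angular": [0,0,0],"fingers": 1},{"dp": [0,-0.55,0],"angular": [0,0,0],"fingers": 1},{"dp": [0,-0.65,0],"angular": [0,0,0],"fingers": 1},{"dp": [0,-0.7,0],"angular": [0,0,0],"fingers": 1},{"dp": [0,-0.7,0],"angular": [0,0,0],"fingers": 1},{"dp": [0,-0.7,0],"angular": [0,0,0],"fingers": 1},{"dp": [0,-0.7,0],"angular": [0,0,0],"fingers": 1}])

```text
time: 7.65
tool_pos: [476.3, 243.2, 169.4]
tcp_rot: [180.0, -0.0, -0.1]
ft_force: [-0.3, 0.2, -2.0]
finger_gap: 29.1
grip_force: 39.9
```

Run:
```python
from h import *
P=camera_params('wrist');im=snapshot('wrist')
print(sense()['tool_pos'],sense()['finger_gap'],sense()['grip_force'])
for d in masks_of('wrist','gauge')[:2]: print(d['conf'],d['at'],d['pixels'].sum())
for d in pinpoint('wrist','gauge')[:2]: print(d,atz(P,d['at'],0))
for d in pinpoint('wrist','slim_coupler')[:2]: print(d)
o=im.copy()
for R,z in ((25,50),):
  pts=np.array([proj(P,(476+25*np.cos(a),294+25*np.sin(a),50)) for a in np.linspace(0,6.28,60)]);cv2.polylines(o,[pts.round().astype(np.int32)],1,(0,0,255))
c=np.array([proj(P,(476+u,294+v,50)) for u,v in((-55,-55),(55,-55),(55,55),(-55,55))]);cv2.polylines(o,[c.round().astype(np.int32)],1,(0,255,0))
cv2.imwrite('pics/e.png',o)
```

```text
[476.31467282 243.31187371 169.38054825] 28.458716550441835 39.923908710479736
0.97 [192.4, 170.0] 13659
{'at': [207.2, 170.0], 'conf': 0.63} [476.77109482 292.89019779   0.        ]
{'at': [257.0, 211.7], 'conf': 0.91}
{'at': [203.9, 168.5], 'conf': 0.16}
```

View pics/e.png

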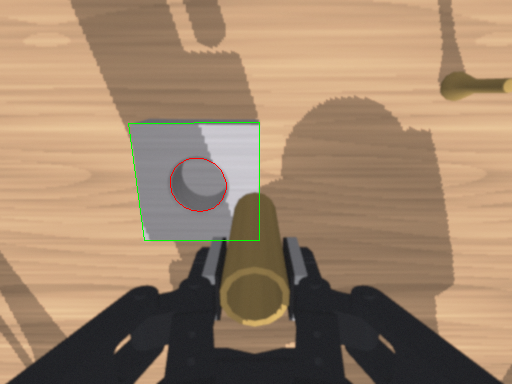

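The wrist view shows the tube held upright. The projected gauge outline and bore (centre about (198,185)) lie on the real edges, so the gauge at (476,294) is right. Now centring and descending.

Call:
step_arm(targets=[{"dp": [0,-0.15,0],"angular": [0,0,0],"fingers": 1},{"dp": [0,-0.255,0],"angular": [0,0,0],"fingers": 1},{"dp": [0,-0.255,0],"angular": [0,0,0],"fingers": 1},{"dp": [0,-0.255,0.1],"angular": [0,0,0],"fingers": 1},{"dp": [0,-0.255,0.2],"angular": [0,0,0],"fingers": 1},{"dp": [0,-0.255,0.25],"angular": [0,0,0],"fingers": 1},{"dp": [0,-0.255,0.28],"angular": [0,0,0],"fingers": 1},{"dp": [0,-0.255,0.28],"angular": [0,0,0],"fingers": 1}])

```text
time: 8.85
tool_pos: [476.0, 294.7, 112.8]
tcp_rot: [180.0, 0.0, -0.0]
ft_force: [0.2, 0.7, -2.4]
finger_gap: 29.2
grip_force: 40.1
```

Call:
step_arm(targets=[{"dp": [0,0,0.04],"angular": [0,0,0],"fingers": 1},{"dp": [0,0,0.08],"angular": [0,0,0],"fingers": 1},{"dp": [0,0,0.12],"angular": [0,0,0],"fingers": 1},{"dp": [0,0,0.16],"angular": [0,0,0],"fingers": 1},{"dp": [0,0,0.19],"angular": [0,0,0],"fingers": 1},{"dp": [0,0,0.21],"angular": [0,0,0],"fingers": 1},{"dp": [0,0,0.22],"angular": [0,0,0],"fingers": 1},{"dp": [0,0,0.22],"angular": [0,0,0],"fingers": 1}])

```text
time: 9.85
tool_pos: [476.2, 295.0, 69.3]
tcp_rot: [-180.0, -0.0, 0.0]
ft_force: [1.0, 0.3, -2.1]
finger_gap: 28.8
grip_force: 40.1
```

Call:
step_arm(targets=[{"dp": [0,0,0.005],"angular": [0,0,0],"fingers": 1},{"dp": [0,0,0.01],"angular": [0,0,0],"fingers": 1},{"dp": [0,0,0.014],"angular": [0,0,0],"fingers": 1},{"dp": [0,0,0.018],"angular": [0,0,0],"fingers": 1},{"dp": [0,0,0.021],"angular": [0,0,0],"fingers": 1},{"dp": [0,0,0.023],"angular": [0,0,0],"fingers": 1},{"dp": [0,0,0.023],"angular": [0,0,0],"fingers": 1},{"dp": [0,0,0.023],"angular": [0,0,0],"fingers": 1}])

```text
time: 10.85
tool_pos: [476.2, 295.0, 64.9]
tcp_rot: [180.0, -0.0, 0.0]
ft_force: [-1.4, -0.4, 2.7]
finger_gap: 28.9
grip_force: 40.4
```

Call:
step_arm(targets=[{"dp": [0,0,0],"angular": [0,0,0],"fingers": 0.6},{"dp": [0,0,0],"angular": [0,0,0],"fingers": 0.4},{"dp": [0,0,0],"angular": [0,0,0],"fingers": 0.2},{"dp": [0,0,0],"angular": [0,0,0],"fingers": 0},{"dp": [0,0,0],"angular": [0,0,0],"fingers": 0},{"dp": [0,0,0],"angular": [0,0,0],"fingers": 0},{"dp": [0,0,-0.05],"angular": [0,0,0],"fingers": 0},{"dp": [0,0,-0.12],"angular": [0,0,0],"fingers": 0}])

```text
time: 11.85
tool_pos: [476.0, 294.9, 89.4]
tcp_rot: [180.0, 0.0, 0.0]
ft_force: [0.2, 0.4, -0.8]
finger_gap: 85.5
grip_force: 0.0
```

Call:
step_arm(targets=[{"dp": [0,0,-0.15],"angular": [0,0,0],"fingers": 0},{"dp": [0,0,-0.35],"angular": [0,0,0],"fingers": 0},{"dp": [0.1,0.2,-0.6],"angular": [0,0,0],"fingers": 0},{"dp": [0.25,0.4,-0.7],"angular": [0,0,0],"fingers": 0},{"dp": [0.4,0.6,-0.7],"angular": [0,0,0],"fingers": 0},{"dp": [0.55,0.8,-0.7],"angular": [0,0,0],"fingers": 0},{"dp": [0.65,0.9,-0.7],"angular": [0,0,0],"fingers": 0},{"dp": [0.65,0.9,-0.7],"angular": [0,0,0],"fingers": 0}])

```text
time: 12.85
tool_pos: [607.3, 113.2, 229.7]
tcp_rot: [180.0, -0.1, -0.2]
ft_force: [-0.8, -0.2, -0.8]
finger_gap: 85.5
grip_force: 0.0
```

Run:
```python
from h import *
s=sense();print(s['time'],s['tool_pos'],s['tcp_rot'])
IM=[]
for c in('scene','top','wrist'):
  P=camera_params(c);im=snapshot(c).copy();IM.append(im)
  for n,r,x0,z in(('slim_coupler',15,[476,295],5),('wide_coupler',28,[666,28],0)):
    for d in masks_of(c,n)[:3]:
      x,i=fit(lambda x,y:[(a,b,w+z) for a,b,w in cyl(x,y,r,95) if z==0 or w>0 or 1],x0,[(P,d['pixels'].astype(np.float32))]); print(c,n,round(d['conf'],2),d['at'],x.round(1),i)
cv2.imwrite('pics/f.png',np.hstack([cv2.resize(IM[0][180:300,310:430],(400,400)),IM[2][:, :][:384,:400][:384] if 0 else cv2.resize(IM[2],(400,400))]))
```

```text
12.85 [607.30159658 113.16796028 229.74228936] [ 1.79990937e+02 -6.98353292e-02 -1.55273677e-01]
scene slim_coupler 0.69 [373.5, 221.8] [475.8 295.4] [np.float32(0.77598596)]
scene wide_coupler 0.89 [206.3, 208.2] [666.  28.] [np.float32(0.0)]
scene wide_coupler 0.64 [246.2, 220.5] [665.2  26.9] [np.float32(0.9240393)]
top slim_coupler 0.82 [115.3, 239.3] [473.2 296. ] [np.float32(0.779185)]
top wide_coupler 0.85 [251.9, 152.6] [662.3  27.7] [np.float32(0.9657003)]
top wide_coupler 0.83 [299.2, 148.8] [666.  28.] [np.float32(0.0)]
top wide_coupler 0.66 [115.9, 238.8] [666.  28.] [np.float32(0.0)]
wrist slim_coupler 0.56 [101.3, 281.9] [475.7 294.4] [np.float32(0.7773172)]
wrist wide_coupler 0.97 [348.9, 114.9] [663.2  27.1] [np.float32(0.97294986)]
wrist wide_coupler 0.87 [454.7, 96.2] [676.9 -74.6] [np.float32(0.9795548)]
```

View pics/f.png

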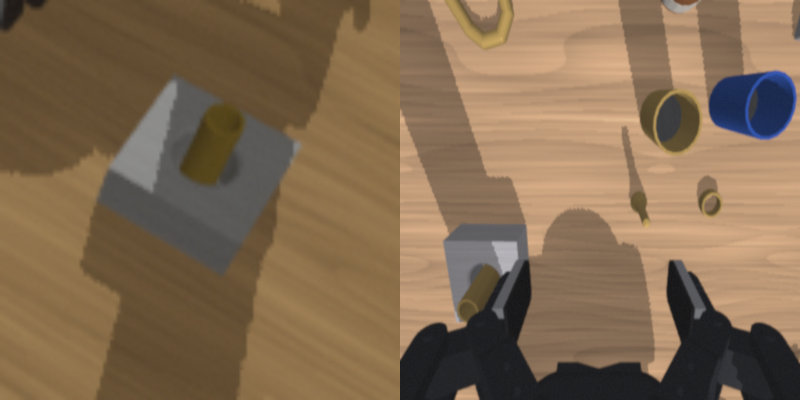

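The left crop shows the slim tube standing upright in the bore; the fit (476,295) matches. The wrist half shows the brass wide tube at (670,120), left of the blue one, giving wide at (664,27). Moving to grasp it.

Call:
step_arm(targets=[{"dp": [0.15,0.2,0],"angular": [0,0,0],"fingers": 0},{"dp": [0.283,0.43,0],"angular": [0,0,0],"fingers": 0},{"dp": [0.283,0.43,0],"angular": [0,0,0],"fingers": 0},{"dp": [0.283,0.43,0.15],"angular": [0,0,0],"fingers": 0},{"dp": [0.283,0.43,0.3],"angular": [0,0,0],"fingers": 0},{"dp": [0.283,0.43,0.42],"angular": [0,0,0],"fingers": 0},{"dp": [0.283,0.43,0.42],"angular": [0,0,0],"fingers": 0},{"dp": [0.283,0.43,0.42],"angular": [0,0,0],"fingers": 0}])

```text
time: 14.3
tool_pos: [663.2, 29.6, 146.1]
tcp_rot: [-180.0, -0.1, 0.0]
ft_force: [0.1, 0.5, 0.6]
finger_gap: 85.2
grip_force: 0.0
```

Call:
step_arm(targets=[{"dp": [0,0,0.08],"angular": [0,0,0],"fingers": 0},{"dp": [0,0,0.17],"angular": [0,0,0],"fingers": 0},{"dp": [0,0,0.26],"angular": [0,0,0],"fingers": 0},{"dp": [0,0,0.35],"angular": [0,0,0],"fingers": 0},{"dp": [0,0,0.42],"angular": [0,0,0],"fingers": 0},{"dp": [0,0,0.45],"angular": [0,0,0],"fingers": 0},{"dp": [0,0,0.45],"angular": [0,0,0],"fingers": 0},{"dp": [0,0,0.45],"angular": [0,0,0],"fingers": 0}])

```text
time: 15.3
tool_pos: [663.5, 29.0, 55.6]
tcp_rot: [180.0, -0.1, 0.0]
ft_force: [0.4, 0.3, 0.6]
finger_gap: 85.8
grip_force: 0.0
```

Call:
step_arm(targets=[{"dp": [0,0,0],"angular": [0,0,0],"fingers": 0.25},{"dp": [0,0,0],"angular": [0,0,0],"fingers": 0.5},{"dp": [0,0,0],"angular": [0,0,0],"fingers": 1},{"dp": [0,0,0],"angular": [0,0,0],"fingers": 1},{"dp": [0,0,0],"angular": [0,0,0],"fingers": 1},{"dp": [0,0,0],"angular": [0,0,0],"fingers": 1},{"dp": [0,0,0],"angular": [0,0,0],"fingers": 1},{"dp": [0,0,0],"angular": [0,0,0],"fingers": 1}], newtons=50)

```text
time: 16.3
tool_pos: [663.4, 28.8, 55.7]
tcp_rot: [180.0, -0.1, 0.0]
ft_force: [-0.9, -1.1, 5.2]
finger_gap: 55.4
grip_force: 52.5
```

Call:
step_arm(targets=[{"dp": [0,0,-0.06],"angular": [0,0,0],"fingers": 1},{"dp": [0,0,-0.17],"angular": [0,0,0],"fingers": 1},{"dp": [0,0,-0.3],"angular": [0,0,0],"fingers": 1},{"dp": [0,0,-0.45],"angular": [0,0,0],"fingers": 1},{"dp": [0,0,-0.58],"angular": [0,0,0],"fingers": 1},{"dp": [0,0,-0.65],"angular": [0,0,0],"fingers": 1},{"dp": [-0.08,0.05,-0.67],"angular": [0,0,0],"fingers": 1},{"dp": [-0.2,0.15,-0.67],"angular": [0,0,0],"fingers": 1}])

```text
time: 17.3
tool_pos: [622.6, -0.6, 189.3]
tcp_rot: [-180.0, -0.0, 0.1]
ft_force: [-0.6, -0.4, -4.0]
finger_gap: 54.8
grip_force: 53.8
```

Call:
step_arm(targets=[{"dp": [-0.08,0.12,0],"angular": [0,0,0],"fingers": 1},{"dp": [-0.16,0.27,0],"angular": [0,0,0],"fingers": 1},{"dp": [-0.24,0.42,0],"angular": [0,0,0],"fingers": 1},{"dp": [-0.32,0.57,0],"angular": [0,0,0],"fingers": 1},{"dp": [-0.39,0.72,0],"angular": [0,0,0],"fingers": 1},{"dp": [-0.45,0.85,0],"angular": [0,0,0],"fingers": 1},{"dp": [-0.5,0.95,0],"angular": [0,0,0],"fingers": 1},{"dp": [-0.51,1,0],"angular": [0,0,0],"fingers": 1}])

```text
time: 18.3
tool_pos: [520.1, -201.8, 188.7]
tcp_rot: [-180.0, 0.0, -0.1]
ft_force: [0.1, 1.0, -3.4]
finger_gap: 55.0
grip_force: 53.7
```

Run:
```python
from h import *
s=sense();print(s['time'],s['tool_pos'],s['finger_gap'],s['ft_force'])
P=camera_params('wrist');im=snapshot('wrist').copy()
c=np.array([proj(P,p) for p in box(521,-327,160,150,40,.33) if p[2]==40])[[0,1,3,2]];cv2.polylines(im,[c.round().astype(np.int32)],1,(0,255,0))
cv2.imwrite('pics/g.png',im)
```

```text
18.3 [ 520.10731771 -201.82620571  188.70728238] 55.03224613310118 [ 0.08405297  0.99557536 -3.41474738]
```

View pics/g.png

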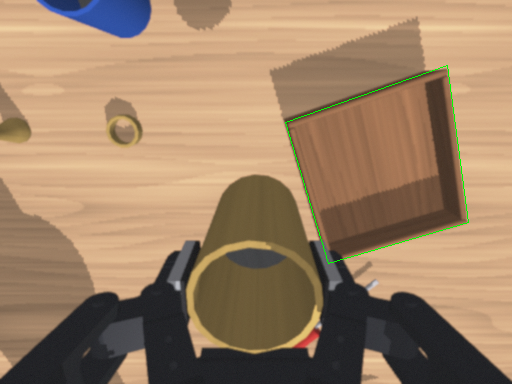

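The wrist view shows the wide tube held upright and the tray outline matching the projection, so the tray at (521,-327) is right. Now moving over and lowering.

Call:
step_arm(targets=[{"dp": [0,0.12,0],"angular": [0,0,0],"fingers": 1},{"dp": [0,0.27,0],"angular": [0,0,0],"fingers": 1},{"dp": [0,0.42,0],"angular": [0,0,0],"fingers": 1},{"dp": [0,0.55,0],"angular": [0,0,0],"fingers": 1},{"dp": [0,0.626,0],"angular": [0,0,0],"fingers": 1},{"dp": [0,0.626,0.08],"angular": [0,0,0],"fingers": 1},{"dp": [0,0.626,0.2],"angular": [0,0,0],"fingers": 1},{"dp": [0,0.626,0.3],"angular": [0,0,0],"fingers": 1}])

```text
time: 19.35
tool_pos: [520.4, -324.5, 126.4]
tcp_rot: [-179.9, 0.1, 0.1]
ft_force: [-0.6, -0.6, -4.4]
finger_gap: 55.3
grip_force: 54.1
```

Call:
step_arm(targets=[{"dp": [0,0,0.05],"angular": [0,0,0],"fingers": 1},{"dp": [0,0,0.1],"angular": [0,0,0],"fingers": 1},{"dp": [0,0,0.15],"angular": [0,0,0],"fingers": 1},{"dp": [0,0,0.2],"angular": [0,0,0],"fingers": 1},{"dp": [0,0,0.25],"angular": [0,0,0],"fingers": 1},{"dp": [0,0,0.28],"angular": [0,0,0],"fingers": 1},{"dp": [0,0,0.3],"angular": [0,0,0],"fingers": 1},{"dp": [0,0,0.3],"angular": [0,0,0],"fingers": 1}])

```text
time: 20.35
tool_pos: [520.7, -326.1, 68.5]
tcp_rot: [-180.0, 0.0, 0.0]
ft_force: [0.1, 0.4, -3.8]
finger_gap: 54.8
grip_force: 54.1
```

Call:
step_arm(targets=[{"dp": [0,0,0.006],"angular": [0,0,0],"fingers": 1},{"dp": [0,0,0.012],"angular": [0,0,0],"fingers": 1},{"dp": [0,0,0.018],"angular": [0,0,0],"fingers": 1},{"dp": [0,0,0.024],"angular": [0,0,0],"fingers": 1},{"dp": [0,0,0.029],"angular": [0,0,0],"fingers": 1},{"dp": [0,0,0.034],"angular": [0,0,0],"fingers": 1},{"dp": [0,0,0.034],"angular": [0,0,0],"fingers": 1},{"dp": [0,0,0.034],"angular": [0,0,0],"fingers": 1}])

```text
time: 21.35
tool_pos: [520.8, -326.2, 61.9]
tcp_rot: [-180.0, 0.0, 0.0]
ft_force: [-0.1, 0.4, -3.4]
finger_gap: 55.2
grip_force: 54.3
```

Not in contact yet, so I'll go a little further.

Call:
step_arm(targets=[{"dp": [0,0,0.002],"angular": [0,0,0],"fingers": 1},{"dp": [0,0,0.004],"angular": [0,0,0],"fingers": 1},{"dp": [0,0,0.006],"angular": [0,0,0],"fingers": 1},{"dp": [0,0,0.006],"angular": [0,0,0],"fingers": 1},{"dp": [0,0,0.006],"angular": [0,0,0],"fingers": 1},{"dp": [0,0,0.006],"angular": [0,0,0],"fingers": 1},{"dp": [0,0,0.006],"angular": [0,0,0],"fingers": 1},{"dp": [0,0,0.006],"angular": [0,0,0],"fingers": 1}])

```text
time: 22.35
tool_pos: [521.2, -326.3, 61.7]
tcp_rot: [180.0, -0.0, 0.0]
ft_force: [-2.2, 2.3, 5.8]
finger_gap: 54.9
grip_force: 54.5
```

Contact made: the vertical force went from -3.4 to +5.8 N. Releasing and lifting.

Call:
step_arm(targets=[{"dp": [0,0,0],"angular": [0,0,0],"fingers": 0.3},{"dp": [0,0,0],"angular": [0,0,0],"fingers": 0.15},{"dp": [0,0,0],"angular": [0,0,0],"fingers": 0},{"dp": [0,0,0],"angular": [0,0,0],"fingers": 0},{"dp": [0,0,0],"angular": [0,0,0],"fingers": 0},{"dp": [0,0,0],"angular": [0,0,0],"fingers": 0},{"dp": [0,0,-0.05],"angular": [0,0,0],"fingers": 0},{"dp": [0,0,-0.12],"angular": [0,0,0],"fingers": 0}])

```text
time: 23.35
tool_pos: [520.7, -326.1, 85.3]
tcp_rot: [-180.0, 0.0, 0.0]
ft_force: [-0.1, -0.1, 1.0]
finger_gap: 85.5
grip_force: 0.0
```

Call:
step_arm(targets=[{"dp": [0,0,-0.15],"angular": [0,0,0],"fingers": 0},{"dp": [0,0,-0.3],"angular": [0,0,0],"fingers": 0},{"dp": [0,0,-0.5],"angular": [0,0,0],"fingers": 0},{"dp": [0,0,-0.7],"angular": [0,0,0],"fingers": 0},{"dp": [-0.2,0,-0.7],"angular": [0,0,0],"fingers": 0},{"dp": [-0.4,0,-0.7],"angular": [0,0,0],"fingers": 0},{"dp": [-0.4,0,-0.7],"angular": [0,0,0],"fingers": 0},{"dp": [-0.4,0,-0.7],"angular": [0,0,0],"fingers": 0}])

```text
time: 24.35
tool_pos: [441.4, -326.5, 226.0]
tcp_rot: [179.9, -0.1, -0.0]
ft_force: [-0.2, 0.5, 0.3]
finger_gap: 85.3
grip_force: 0.0
```

Run:
```python
from h import *
s=sense();print(s['time'],s['tool_pos'],s['finger_gap'],s['ft_force'])
a=snapshot('scene');b=snapshot('wrist')
cv2.imwrite('pics/h.png',np.hstack([cv2.resize(a,(400,300)),cv2.resize(b,(400,300))]))
```

```text
24.35 [ 441.35314208 -326.54947922  226.04039611] 85.32719812833139 [-0.17174051  0.52332347  0.31776683]
```

View pics/h.png

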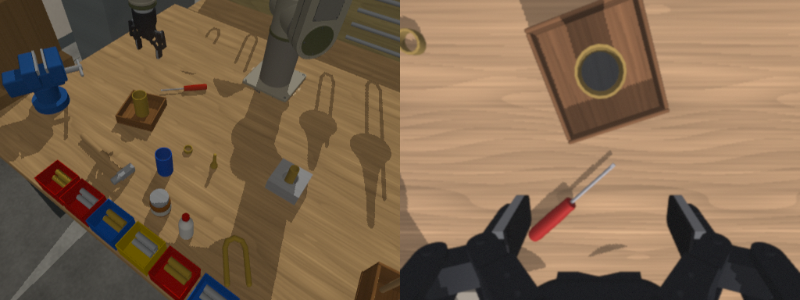

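The wide tube stands upright in the middle of the tray, at (600,70) in the wrist half. The slim one stands in the gauge at (290,175), and the arm is clear.

```bash
python3 -c "
from bench import *
print(hand_in())"
```

```text
the job is handed in; nothing more can be done
None
```

The slim coupler stands upright in the gauge bore and the wide coupler stands upright in the reject tray, both released, and the job was handed in at about 24 s (no verdict came back).

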